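# Set the needle valve of a gas manifold

## Robot

A 6-joint arm with a two-finger parallel gripper is mounted at the origin on a cart in front of the work surface, level with it; the furniture and walls round the work are solid. World frame = base frame: x ahead of the robot, y to its left, z up, the work surface at z = 0. Lengths are in mm, angles in rad, forces in N, time in s.
With the tool pointing down it reaches from about 350 to 875 mm from the base axis. Payload 4.2 kg.
Tool frame: the origin (TCP) lies midway between the tips of the shut fingers; the grasp point (between the pads) lies 19 mm behind it; z points along the fingers, y is the direction in which the jaws open and shut (so a half turn about z gives the same grasp; the last joint's range is limited). The gripper opens to 85 mm and grips with 20 to 120 N. Pads are 22 mm wide; open, the fingers measure 114 mm over their backs; the gripper's body (76 mm by 85 mm) begins 54 mm behind the grasp point. The pads swing forward as they close: fully open they stand 13 mm farther back than shut.
Start: joints at [-0.85, 0.385, 0.008, 0, -1.194, -0.259], TCP at [278.486, -559.504, 231.312] pointing down, gripper open.
Joint ranges: [-3.14, 3.14], [-1.21, 2.06], [-1.07, 1.41], [-3.16, 2.05], [-2.99, -0.16], [-3.1, 3.1]. Speed limits (rad/s): [2.79, 2.79, 3.14, 3.14, 3.14, 3.14].

## Interface

Orientations are given as a unit quaternion [x, y, z, w].
In Python, from bench import arm gives the robot as it stands.
- The arm moves only by the tool servo_tool, never from a script. Its argument "rows" is a list of rows, each an object of numbers: "fingers": the finger opening in cm, from 0 to 8.54; "x", "y", "z": the shift along the tool's x, y, z in cm; "turn": the turn about the tool's z in degrees. A call has 1 to 10 rows; each row shifts and turns the commanded pose from where the row before left it, along the tool's axes as they then stand; what a row does not reach is not made up. A row lasts 1/12 s, in which the tool goes at most 41.7 mm and 7.16 degrees, less where a joint would pass 70% of its speed; a pose out of reach is approached as far as the arm can. A call is refused whole if a number of a shift passes 4.17 or a number of a turn 7.16, either way. A call with a gripper value outside its range is refused whole. The fingers move at their own pace and stop on an object; the grip force is fixed at half the most. Time passes only in rows, so rows that do not move let the fingers close. It gives the time, the measured TCP pose, the force and the opening at its end, in the units of the state.
- arm.read_state(): the state, without advancing time (a new reading comes with each control period).
- arm.get_image(name): name is "scene" or "top" or "wrist"; returns (picture, depth): 420x560x3 uint8, red, green, blue; 420x560 float32, mm along the optical axis (not along the pixel's ray), 0 where there is no reading.
- arm.camera_model(name): a dict with "fx", "fy", "cx", "cy" (pixels), "pose" (4x4, takes a point from camera to world coordinates). Camera axes: x right, y down, z forward; pixel columns grow to the right and rows downward; lengths in mm; the calibration is good to about 2 mm. A picture is of the moment at which its call begins: read the wrist's pose just before it. camera_model takes no time and is no camera call; for the wrist camera it gives the pose at the moment of the call.
- arm.job_done(): hands the job in, once; it reports no verdict.
The state is a dict: "clock": time; "joints": joint angles; "joint_vel": joint speeds; "joint_efforts": joint torques, N m; "position": TCP position; "ee_rot": TCP orientation; "contact_force": force on the tool from outside, world axes, zero at the start; "wrist_torque": the same for the moment, N m; "gripper_width": finger opening in mm.
Only numpy, scipy, OpenCV 4.12 (cv2) and the standard library are available. Lean on these libraries where they do the work, as an engineer would, in place of code of your own. Each camera call takes 0.05 s, during which the arm holds its last target.

## Task

On the brass gas manifold, first swing the yellow ball-valve lever to half open, 45 degrees, at the white mark of its dial. Then turn the black thumbscrew of the needle valve clockwise until it seats, back it off a quarter turn, and finish still gripping the thumbscrew there, so that a colleague can tighten its locknut. Leave the lever at the white mark and everything else on the worktop where it stands.

Things in the scene. Friction and masses are not known exactly. Their poses are not given: they have to be found in the camera images.
- manifold: gas-metering manifold, bolted down: aluminium base plate 90x200x10 mm with a brass pipe along its long side (pipe axis 40 mm up), a hose barb out of each end (234 mm overall). Origin: centre of the plate's underside; x across the pipe, from the front (the red mark's side of the grey dial) to the back, y along the pipe towards the yellow lever, z up. Ball valve axis (vertical) at y = +50 mm, thumbscrew axis (vertical) at y = -50 mm
- lever (a joint): angle of the ball valve's yellow lever, rad. 0: closed, lever across the pipe, pointing to the manifold's -x (red mark on the grey dial). It grows clockwise seen from above: 0.785 half open, 45 degrees (white mark), 1.571 full open, pointing along +y (green mark). Stops at 0 and 1.571; friction about 0.05 N m, stays where it is left
- lever_grip (a point): centre of the lever's yellow sleeve, 55 mm from the ball valve axis, 82 mm above the worktop. The sleeve is 44 mm long along the lever, 15 mm wide and 18 mm high; beneath it is free down to the base plate, the grey dial (34 mm radius, top 69 mm up) ends 1 mm short of the sleeve's inner end. x points from the sleeve to the valve axis
- thumbscrew (a joint): angle of the needle valve's thumbscrew, rad. 0: seated (a hard stop). It grows counterclockwise seen from above as the screw is backed off, turning clockwise tightens it. Starts 1.0 to 2.2 from the seat, travel ends at 3.6; friction about 0.04 N m, stays where it is left and does not rise as it turns
- thumbscrew_grip (a point): centre of the thumbscrew's black bar grip, on the screw's axis, 98 mm above the worktop. The bar is 46 mm long, 14 mm wide and 26 mm high (85 to 111 mm up), its x axis runs along the bar, away from the end with the white stripe; at joint value 0 the bar lies across the pipe, white stripe to the manifold's -x. 12 mm below the bar a steel disc of 16 mm radius, top 73 mm up, turns with it
- reagent_3: small white plastic bottle with ribbed cap and green band on its label, 46x46x90 mm; a bystander, leave it alone. Origin: centre of its underside
- petri_dish_0: closed petri dish with yellowish filling, 92 mm across, 15 mm high; a bystander, leave it alone. Origin: centre of its underside
- label_roll: roll of white labels, 68x97x34 mm; a bystander, leave it alone. Origin: centre of its underside
- rubber_stopper: black rubber stopper, 32 mm across, 28 mm high; a bystander, leave it alone. Origin: centre of its underside
- water_bath: big grey water bath, a fixed obstacle 226 mm high over world x 0.57 to 0.89, y -0.29 to 0.08 m, between the arm's start and the manifold: pass in front of it or above it. Origin: near the middle of its underside

How it is judged (in metres and radians):
On the way, in this order (a step that is already met when the one before it is completed fails the run):
1. the lever stands at half open (value of joint lever between 0.61 and 0.96 rad), for 0.3 s.
2. the thumbscrew is seated (all of step 1 and value of joint thumbscrew below 0.06 rad), for 0.2 s.
3. the thumbscrew is a quarter turn off its seat, held in the fingers (all of step 1 and value of joint thumbscrew between 1.361 and 1.781 rad and contact force between the fingers and thumbscrew above 1.5 N and horizontal distance between the grasp point and thumbscrew_grip below 0.02 m), for 0.3 s.
At the end, for the whole second after the job is handed in: the lever stands within 10 degrees of 45 degrees; the thumbscrew stands within 12 degrees of a quarter turn off its seat and is still gripped: the fingers press on it with more than 1.5 N, the grasp point within 20 mm of its axis (all of step 3); the arm keeps its last pose, push and grip.
It fails at once if a bystander is knocked over or moved by more than 3 cm (distance of any of reagent_3, petri_dish_0, label_roll, rubber_stopper from where it was at the start of the episode above 0.03 m).
It also fails if it takes over 70 s, if anything falls off the work surface, if the arm or the gripper's body presses on something with over 40 N, if the wrist force passes 120 N, or if a joint passes its speed limit or range.

## Working session

There is one attempt and no reset: what is moved stays moved. The work goes in short steps, Python scripts to look and compute and a tool call to move; the robot and the scene stay as the last step left them, time stands still between calls to the robot, and variables do not carry over. Pictures are saved under pics/ and viewed, and the job is handed in when it is done.

Besides the shell and the picture viewer there is one more tool, called after "Emit:" as a command line: name --argument value ..., lists and objects as JSON in quotes. servo_tool: Moves the arm, as the interface text tells. Its arguments: {"type":"object","properties":{"rows":{"type":"array","items":{"type":"object","properties":{"fingers":{"type":"number"},"x":{"type":"number"},"y":{"type":"number"},"z":{"type":"number"},"turn":{"type":"number"}}}}},"required":["rows"]}

```bash
mkdir -p pics
python3 - <<'E'
from bench import arm
import cv2,numpy as np
for n in ["scene","top"]:
    p,d=arm.get_image(n); cv2.imwrite(f"pics/{n}0.png",p[:,:,::-1]); np.savez(f"{n}0.npz",p=p,d=d)
    m=arm.camera_model(n); print(n,m["fx"],m["cx"],m["cy"],np.round(m["pose"],3).tolist())
s=arm.read_state(); print(s)
E
```

```text
scene 507.6234216363792 282.663414096585 207.20288641731804 [[0.517, -0.389, 0.762, -760.225], [-0.856, -0.251, 0.452, -822.921], [0.015, -0.886, -0.463, 898.686], [0.0, 0.0, 0.0, 1.0]]
top 469.1321795705255 284.9858127482651 217.1529504370753 [[-0.028, -0.995, 0.094, 431.587], [-1.0, 0.029, 0.005, -46.443], [-0.008, -0.094, -0.996, 1335.995], [0.0, 0.0, 0.0, 1.0]]
{'clock': 0.1, 'joints': array([-8.50379088e-01,  3.85461418e-01,  6.77238818e-03, -4.24342211e-04,
       -1.19399528e+00, -2.58622327e-01]), 'joint_vel': array([ 0.00096645, -0.00242151,  0.00422255,  0.00050509,  0.00094022,
        0.00110458]), 'joint_efforts': array([-5.81674994e-04, -3.93320560e+01,  1.88929403e+01,  4.19795573e+00,
       -2.56148713e-03, -1.78632948e-06]), 'position': array([ 278.26894619, -559.0587928 ,  230.34743736]), 'ee_rot': array([-2.28774969e-01,  9.73478856e-01,  9.25859517e-04, -2.69815857e-04]), 'contact_force': array([ 0.71400948, -0.00564471, -0.25164218]), 'wrist_torque': array([-0.05850254, -0.01945777, -0.07732802]), 'gripper_width': 85.24103132780623}
```

View pics/scene0.png

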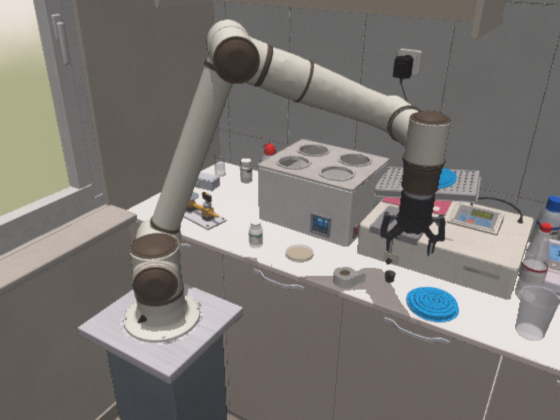

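View pics/top0.png

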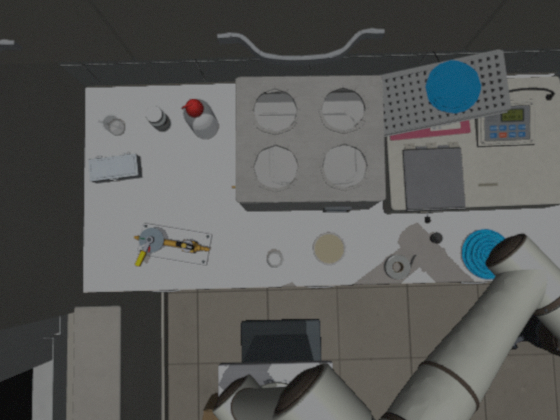

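Run:
```python
import cv2,numpy as np
p=np.load("top0.npz")["p"]; c=p[210:280,115:225,::-1]; cv2.imwrite("pics/c_top.png",cv2.resize(c,None,fx=7,fy=7,interpolation=cv2.INTER_CUBIC))
p=np.load("scene0.npz")["p"]; c=p[180:235,165:240,::-1]; cv2.imwrite("pics/c_scene.png",cv2.resize(c,None,fx=10,fy=10,interpolation=cv2.INTER_CUBIC))
```

```text
(no output)
```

View pics/c_top.png

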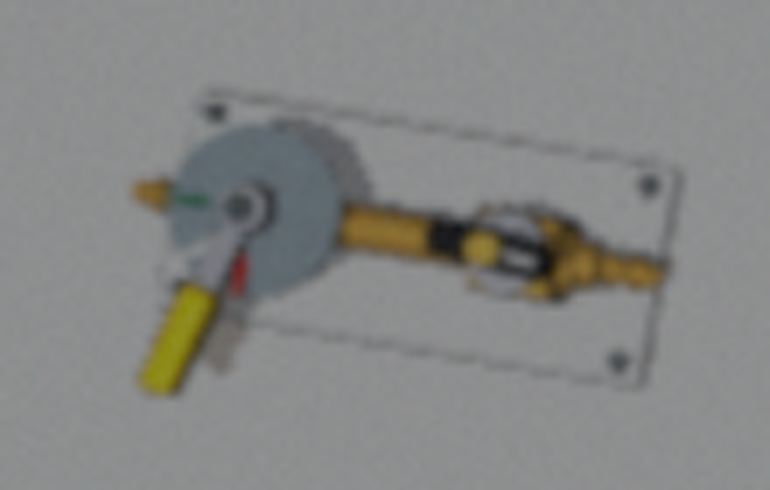

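View pics/c_scene.png

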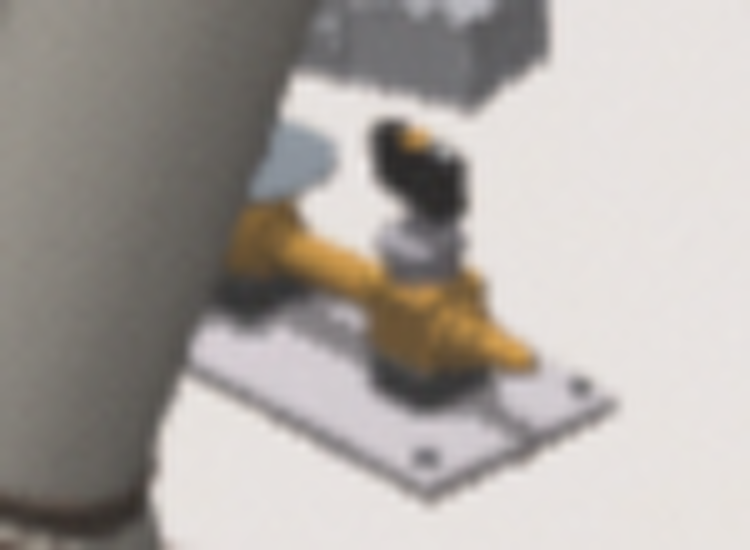

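```bash
cat > h.py <<'E'
import numpy as np
from scipy.spatial.transform import Rotation as R
def cast(m,u,v,z):
    d=m["pose"][:3,:3]@np.array([(u-m["cx"])/m["fx"],(v-m["cy"])/m["fy"],1.0]); o=m["pose"][:3,3]
    return o+d*(z-o[2])/d[2]
def where(s):
    r=R.from_quat(s["ee_rot"]).as_matrix(); return s["position"],r
def plan(s,tgt,ydir=None):
    """shift in tool axes cm to world target TCP; turn deg to bring tool y to world angle ydir (deg) mod 180"""
    p,r=where(s); sh=r.T@(np.array(tgt)-p)/10
    a=np.degrees(np.arctan2(r[1,1],r[0,1])); print("pos",p.round(1),"tool y angle",a.round(1),"zaxis",r[:,2].round(3),"w",s["gripper_width"].round(1),"t",s["clock"])
    print("tool x",r[:,0].round(3),"y",r[:,1].round(3)); print("shift cm",sh.round(2))
    if ydir is not None:
        d=(ydir-a+90)%180-90; print("turn",-d)
E
python3 - <<'E'
from h import *
from bench import arm
m=arm.camera_model("top")
g=lambda c,z: cast(m,115+c[0]/7,210+c[1]/7,z)
for n,c,z in [("plateTL",(205,92),10),("TR",(682,170),10),("BR",(642,385),10),("hub",(241,206),85),("sleeve in",(200,290),91),("sleeve out",(160,388),91),("bar stripe end",(552,260),111),("bar other",(430,235),111),("hosebarbL",(135,192),40),("R",(665,272),40)]:
    print(n,g(c,z).round(1))
plan(arm.read_state(),[440,0,230])
E
```

```text
plateTL [550.8 361.1  10. ]
TR [513.6 167.6  10. ]
BR [427.4 184.9  10. ]
hub [500.  324.2  85. ]
sleeve in [468.2 338.1  91. ]
sleeve out [431.7 353.2  91. ]
bar stripe end [475.1 200.3 111. ]
bar other [485.7 245.8 111. ]
hosebarbL [509.2 379.6  40. ]
R [471.6 170.   40. ]Traceback (most recent call last):
  File "<stdin>", line 7, in <module>
  File "h.py", line 11, in plan
    a=np.degrees(np.arctan2(r[1,1],r[0,1])); print("pos",p.round(1),"tool y angle",a.round(1),"zaxis",r[:,2].round(3),"w",s["gripper_width"].round(1),"t",s["clock"])
                                                                                                                          ^^^^^^^^^^^^^^^^^^^^^^^^
AttributeError: 'float' object has no attribute 'round'
```

```bash
sed -i 's/s\["gripper_width"\].round(1)/round(s["gripper_width"],1)/' h.py
python3 - <<'E'
from h import *
from bench import arm
s=arm.read_state()
plan(s,[430,0,260]); plan(s,[460,250,260],-13)
E
```

```text
pos [ 278.3 -559.1  230.3] tool y angle 116.4 zaxis [-0.001  0.002 -1.   ] w 85.2 t 0.1
tool x [-0.895 -0.445  0.   ] y [-0.445  0.895  0.002]
shift cm [-38.49  43.3   -2.89]
pos [ 278.3 -559.1  230.3] tool y angle 116.4 zaxis [-0.001  0.002 -1.   ] w 85.2 t 0.1
tool x [-0.895 -0.445  0.   ] y [-0.445  0.895  0.002]
shift cm [-52.31  64.35  -2.85]
turn -50.550073465694766
```

Emit:
servo_tool --rows '[{"x":-2.5,"y":2.8,"z":-0.3},{"x":-2.5,"y":2.8,"z":-0.3},{"x":-2.5,"y":2.8,"z":-0.3},{"x":-2.5,"y":2.8,"z":-0.3},{"x":-2.5,"y":2.8,"z":-0.3},{"x":-2.5,"y":2.8,"z":-0.3},{"x":-2.5,"y":2.8,"z":-0.3},{"x":-2.5,"y":2.8,"z":-0.3},{"x":-2.5,"y":2.8,"z":-0.3},{"x":-2.5,"y":2.8,"z":-0.3}]'

```text
invalid input at $.rows[0]: expected keys fingers, x, y, z, turn
```

Emit:
servo_tool --rows '[{"x":-2.5,"y":2.8},{"x":-2.5,"y":2.8},{"x":-2.5,"y":2.8},{"x":-2.5,"y":2.8},{"x":-2.5,"y":2.8},{"x":-2.3,"y":3.2},{"x":-2.3,"y":3.2},{"x":-2.3,"y":3.2},{"x":-2.3,"y":3.2},{}]'

```text
invalid input at $.rows[0]: expected keys fingers, x, y, z, turn
```

Run:
```python
from h import *
from bench import arm
s=arm.read_state()
plan(s,[460,250,260],-13); print(s["joints"].round(2))
```

```text
pos [ 278.3 -559.1  230.3] tool y angle 116.4 zaxis [-0.001  0.002 -1.   ] w 85.2 t 0.1
tool x [-0.895 -0.445  0.   ] y [-0.445  0.895  0.002]
shift cm [-52.31  64.35  -2.85]
turn -50.550073465694766
[-0.85  0.39  0.01 -0.   -1.19 -0.26]
```

Emit:
servo_tool --rows '[{"x":-2.5,"y":2.8,"z":-0.3,"turn":0,"fingers":8.5},{"x":-2.5,"y":2.8,"z":-0.3,"turn":0,"fingers":8.5},{"x":-2.5,"y":2.8,"z":-0.3,"turn":0,"fingers":8.5},{"x":-2.5,"y":2.8,"z":-0.3,"turn":0,"fingers":8.5},{"x":-2.5,"y":2.8,"z":-0.3,"turn":0,"fingers":8.5},{"x":-2.5,"y":2.8,"z":-0.3,"turn":0,"fingers":8.5},{"x":-2.5,"y":2.8,"z":-0.3,"turn":0,"fingers":8.5},{"x":-2.5,"y":2.8,"z":-0.3,"turn":0,"fingers":8.5},{"x":-2.5,"y":2.8,"z":-0.3,"turn":0,"fingers":8.5},{"x":-2.5,"y":2.8,"z":-0.3,"turn":0,"fingers":8.5}]'

```text
clock: 0.93
position: [377.2, -195.6, 261.3]
ee_rot: [-0.229, 0.973, 0.0, -0.0]
contact_force: [1.0, 0.2, 0.2]
gripper_width: 85.0
```

Emit:
servo_tool --rows '[{"x":-2.5,"y":3.0,"z":0,"turn":0,"fingers":8.5},{"x":-2.5,"y":3.0,"z":0,"turn":0,"fingers":8.5},{"x":-2.5,"y":3.0,"z":0,"turn":0,"fingers":8.5},{"x":-2.5,"y":3.0,"z":0,"turn":0,"fingers":8.5},{"x":-2.5,"y":3.0,"z":0,"turn":0,"fingers":8.5},{"x":-2.5,"y":3.2,"z":0,"turn":0,"fingers":8.5},{"x":-2.5,"y":3.2,"z":0,"turn":0,"fingers":8.5},{"x":-2.5,"y":3.2,"z":0,"turn":0,"fingers":8.5},{"x":-2.3,"y":3.2,"z":0,"turn":0,"fingers":8.5},{"x":0,"y":0,"z":0,"turn":0,"fingers":8.5}]'

```text
clock: 1.77
position: [454.4, 156.1, 260.6]
ee_rot: [-0.232, 0.973, 0.0, 0.0]
contact_force: [0.4, -0.1, 0.0]
gripper_width: 84.7
```

Run:
```python
from h import *
from bench import arm
import cv2
s=arm.read_state()
m=arm.camera_model("wrist"); p,d=arm.get_image("wrist"); cv2.imwrite("pics/w1.png",p[:,:,::-1])
print(m["pose"].round(2).tolist(),m["fx"])
plan(s,[450,310,260],67); print(s["joints"].round(2))
```

```text
[[-0.45, 0.85, 0.29, 382.32], [0.89, 0.43, 0.14, 119.33], [0.0, 0.32, -0.95, 402.42], [0.0, 0.0, 0.0, 1.0]] 341.0088478360697
pos [454.4 156.1 260.6] tool y angle 116.8 zaxis [ 0.     0.001 -1.   ] w 84.7 t 1.7667
tool x [-0.893 -0.45  -0.001] y [-0.45   0.893  0.   ]
shift cm [-6.54 13.94  0.07]
turn 49.77243027625261
[ 0.67  0.11 -0.28 -0.   -1.17 -1.77]
```

View pics/w1.png

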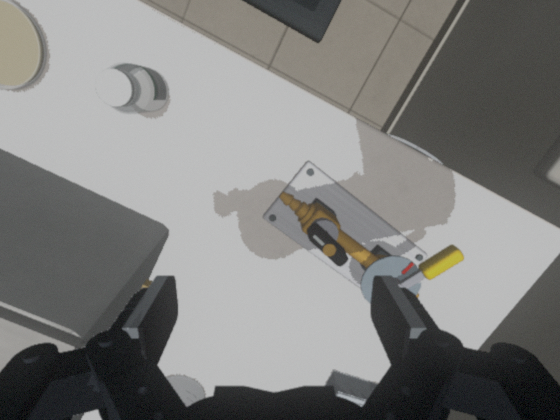

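Emit:
servo_tool --rows '[{"x":0,"y":0,"z":0,"turn":-7.1,"fingers":8.5},{"x":0,"y":0,"z":0,"turn":-7.1,"fingers":8.5},{"x":0,"y":0,"z":0,"turn":-7.1,"fingers":8.5},{"x":0,"y":0,"z":0,"turn":-7.1,"fingers":8.5},{"x":0,"y":0,"z":0,"turn":-7.1,"fingers":8.5},{"x":0,"y":0,"z":0,"turn":-7.1,"fingers":8.5},{"x":0,"y":0,"z":0,"turn":-7.1,"fingers":8.5},{"x":0,"y":0,"z":0,"turn":-7.1,"fingers":8.5},{"x":0,"y":0,"z":0,"turn":-7.1,"fingers":8.5},{"x":0,"y":0,"z":0,"turn":-7.1,"fingers":8.5}]'

```text
clock: 2.65
position: [452.8, 149.6, 261.1]
ee_rot: [0.753, -0.658, -0.0, 0.0]
contact_force: [0.6, 0.0, -0.7]
gripper_width: 85.1
```

Emit:
servo_tool --rows '[{"x":0,"y":0,"z":0,"turn":-7.1,"fingers":8.5},{"x":0,"y":0,"z":0,"turn":-7.1,"fingers":8.5},{"x":0,"y":0,"z":0,"turn":-7.1,"fingers":8.5},{"x":0,"y":0,"z":0,"turn":-7.1,"fingers":8.5},{"x":0,"y":0,"z":0,"turn":-7.1,"fingers":8.5},{"x":0,"y":0,"z":0,"turn":-7.1,"fingers":8.5},{"x":0,"y":0,"z":0,"turn":-7.1,"fingers":8.5},{"x":0,"y":0,"z":0,"turn":-7.1,"fingers":8.5},{"x":0,"y":0,"z":0,"turn":-2,"fingers":8.5},{"x":0,"y":0,"z":0,"turn":0,"fingers":8.5}]'

```text
clock: 3.48
position: [452.9, 149.6, 261.1]
ee_rot: [0.979, -0.206, -0.0, 0.0]
contact_force: [0.8, -0.3, 0.9]
gripper_width: 85.0
```

Run:
```python
from h import *
from bench import arm
s=arm.read_state()
plan(s,[460,300,260],67); print(s["joints"].round(2))
```

```text
pos [452.9 149.6 261.1] tool y angle -113.8 zaxis [-0.001 -0.    -1.   ] w 85.0 t 3.4833
tool x [ 0.915 -0.403 -0.001] y [-0.403 -0.915  0.001]
shift cm [ -5.41 -14.05   0.1 ]
turn -0.7847960159603531
[ 0.66  0.11 -0.29 -0.   -1.17  0.5 ]
```

Emit:
servo_tool --rows '[{"x":-1.4,"y":-3.5,"z":0,"turn":0,"fingers":8.5},{"x":-1.4,"y":-3.5,"z":0,"turn":0,"fingers":8.5},{"x":-1.4,"y":-3.5,"z":0,"turn":0,"fingers":8.5},{"x":-1.2,"y":-3.5,"z":0,"turn":0,"fingers":8.5},{"x":0,"y":0,"z":0,"turn":0,"fingers":8.5},{"x":0,"y":0,"z":0,"turn":0,"fingers":8.5}]'

```text
clock: 3.98
position: [460.0, 301.5, 260.4]
ee_rot: [0.979, -0.206, -0.001, 0.001]
contact_force: [0.1, -1.3, 0.0]
gripper_width: 85.1
```

Run:
```python
from h import *
from bench import arm
import cv2,pickle
s=arm.read_state()
m=arm.camera_model("wrist"); p,d=arm.get_image("wrist"); cv2.imwrite("pics/w2.png",p[:,:,::-1])
pickle.dump((m,p,d,s),open("w2.pkl","wb"))
plan(s,[450,345,120],67)
```

```text
pos [460.  301.5 260.4] tool y angle -113.7 zaxis [-0.001 -0.001 -1.   ] w 85.1 t 3.9833
tool x [ 0.916 -0.402 -0.001] y [-0.402 -0.916  0.002]
shift cm [-2.65 -3.61 14.03]
turn -0.7183437513329523
```

View pics/w2.png

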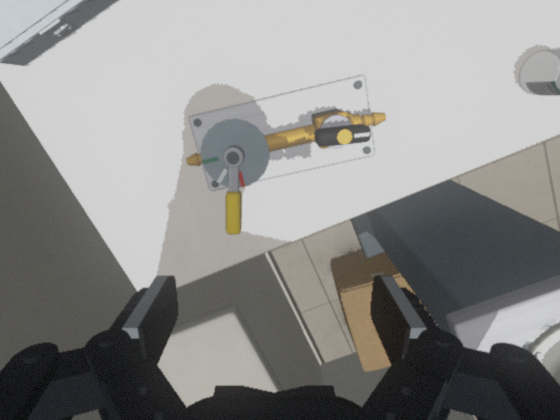

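```bash
cat > meas.py <<'E'
from h import *
import cv2,pickle,sys
m,p,d,s=pickle.load(open(sys.argv[1],"rb"))
hsv=cv2.cvtColor(p,cv2.COLOR_RGB2HSV)
def show(name,mask,z):
    n,l,st,ce=cv2.connectedComponentsWithStats(mask.astype(np.uint8))
    for i in range(1,n):
        if st[i,4]<25: continue
        pts=np.argwhere(l==i)[:,::-1]
        W=np.array([cast(m,u,v,z)[:2] for u,v in pts]); r=cv2.minAreaRect(W.astype(np.float32))
        dd=d[l==i]; dd=dd[dd>0]
        e,v=np.linalg.eigh(np.cov(W.T)); v=v[:,1]
        print(name,st[i,4],ce[i].round(1),"world",W.mean(0).round(1),"rect c",np.round(r[0],1),"size",np.round(r[1],1),"dir",np.degrees(np.arctan2(v[1],v[0])).round(1), "depth",np.median(dd) if len(dd) else None)
H,S,V=[hsv[:,:,i].astype(int) for i in range(3)]
c=np.zeros(H.shape,bool); c[60:260,150:420]=1
show("yellow",c&(H>=24)&(H<=33)&(S>150),91)
show("cap",c&(H>=20)&(H<=30)&(S>150)&(V>150),112)
show("dial",c&(H>95)&(H<115)&(S>25)&(V>60),69)
show("black",c&(V<45)&(S<100),111)
E
python3 meas.py w2.pkl
python3 - <<'E'
import pickle,cv2
m,p,d,s=pickle.load(open("w2.pkl","rb"))
cv2.imwrite("pics/w2z.png",cv2.resize(p[70:250,180:400,::-1],None,fx=3.3,fy=3.3,interpolation=cv2.INTER_CUBIC))
hsv=cv2.cvtColor(p,cv2.COLOR_RGB2HSV)
for u,v in [(233,215),(344,137),(225,140),(330,140),(365,135),(300,137),(233,157)]: print(u,v,hsv[v,u],d[v,u])
E
```

```text
yellow 360 [232.  213.7] world [452.9 349.3] rect c [453.1 348.8] size [10.8 39. ] dir 155.0 depth 330.41824
cap 358 [232.  213.6] world [458.6 343.9] rect c [458.9 343.8] size [ 9.1 36.4] dir 154.9 depth 330.36728
dial 1653 [235.2 146.8] world [507.5 322.1] rect c [503.9 324.2] size [63.9 59.2] dir 55.2 depth 331.1425
dial 385 [410.7 238.4] world [345.5 193.5] rect c [344.8 197.4] size [24.4 47.3] dir 173.7 depth 815.3904
dial 25 [400.6 253.9] world [332.4 208.6] rect c [332.1 208.4] size [10.7  6.7] dir -157.1 depth 897.2859
233 215 [ 25 155 165] 329.61407
344 137 [ 24 116 209] 287.11002
225 140 [101  32 128] 329.37756
330 140 [ 0  3 84] 288.23322
365 135 [ 60   1 206] 285.7231
300 137 [ 22 121 205] 349.72092
233 157 [100  17  92] 314.46606
```

View pics/w2z.png

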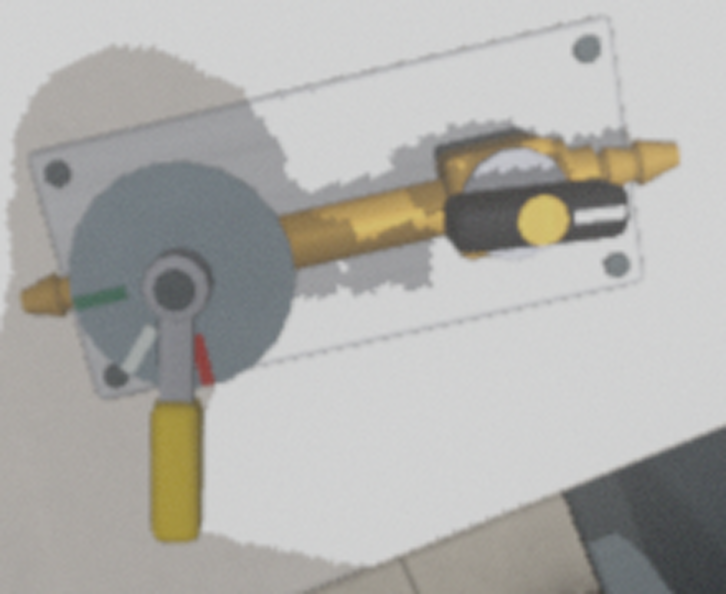

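Run:
```python
from h import *
import pickle
m,p,d,s=pickle.load(open("w2.pkl","rb"))
def pt(x,y,z=None):
    u,v=180+(x+.5)/3.3-.5,70+(y+.5)/3.3-.5
    if z is not None: return cast(m,u,v,z)
    dd=np.median(d[int(round(v))-1:int(round(v))+2,int(round(u))-1:int(round(u))+2])
    q=np.array([(u-m["cx"])/m["fx"]*dd,(v-m["cy"])/m["fy"]*dd,dd,1]); return (m["pose"]@q)[:3]
for n,x,y in [("s1",58,173),("s2",587,48),("s3",616,264),("s4",116,375),("hub",175,289),("sleeve",176,472),("slv out",175,535),("slv in",177,412),("cap",543,219),("barL",452,230),("barR",625,210),("stripe",600,213),("dial c",183,272)]: print(n,pt(x,y).round(1))
```

```text
s1 [544.3 357.4  13.6]
s2 [510.1 181.9  13. ]
s3 [440.1 195.9  13.5]
s4 [474.2 371.3  12.9]
hub [501.7 325.1  88.5]
sleeve [453.4 348.1  90.3]
slv out [435.2 357.4  89.3]
slv in [469.4 340.1  89. ]
cap [482.6 227.6 111.2]
barL [488.9 249.6 108.3]
barR [476.  207.5 109.9]
stripe [478.2 213.9 111.4]
dial c [504.9 321.4  86.5]
```

Emit:
servo_tool --rows '[{"x":-1.3,"y":-2.0,"z":0,"turn":1.3,"fingers":5.5},{"x":-1.3,"y":-2.0,"z":0,"turn":0,"fingers":5.5},{"x":0,"y":0,"z":3.5,"turn":0,"fingers":5.5},{"x":0,"y":0,"z":3.5,"turn":0,"fingers":5.5},{"x":0,"y":0,"z":3.5,"turn":0,"fingers":5.5},{"x":0,"y":0,"z":3.0,"turn":0,"fingers":5.5},{"x":0,"y":0,"z":0,"turn":0,"fingers":5.5},{"x":0,"y":0,"z":0,"turn":0,"fingers":5.5}]'

```text
clock: 4.7
position: [453.1, 346.0, 125.9]
ee_rot: [0.976, -0.218, -0.0, 0.002]
contact_force: [0.1, 0.3, 0.6]
gripper_width: 55.1
```

Run:
```python
from h import *
from bench import arm
import cv2,pickle
s=arm.read_state()
m=arm.camera_model("wrist"); p,d=arm.get_image("wrist"); cv2.imwrite("pics/w3.png",p[:,:,::-1])
pickle.dump((m,p,d,s),open("w3.pkl","wb"))
plan(s,[451.9,348.9,63],65)
```

```text
pos [453.1 346.  125.9] tool y angle -115.1 zaxis [-0.002 -0.003 -1.   ] w 55.1 t 4.7
tool x [ 0.905 -0.425 -0.   ] y [-0.425 -0.905  0.003]
shift cm [-0.23 -0.24  6.29]
turn -0.13095036221852752
```

View pics/w3.png

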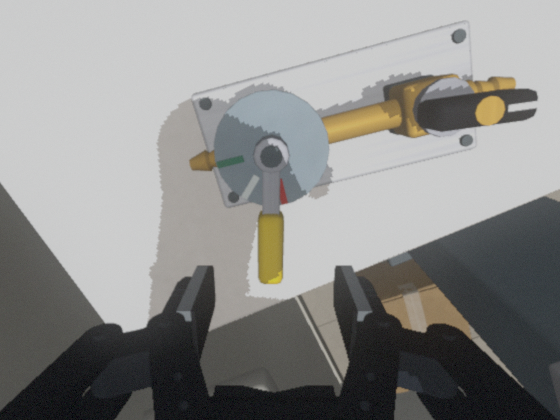

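Emit:
servo_tool --rows '[{"x":-0.2,"y":-0.2,"z":2.2,"turn":0,"fingers":5.5},{"x":0,"y":0,"z":2.2,"turn":0,"fingers":5.5},{"x":0,"y":0,"z":1.9,"turn":0,"fingers":5.5},{"x":0,"y":0,"z":0,"turn":0,"fingers":5.5},{"x":0,"y":0,"z":0,"turn":0,"fingers":5.5}]'

```text
clock: 5.17
position: [453.1, 351.1, 65.2]
ee_rot: [0.976, -0.217, 0.001, -0.001]
contact_force: [-0.2, -0.1, 0.2]
gripper_width: 55.3
```

Emit:
servo_tool --rows '[{"x":0,"y":0,"z":0,"turn":0,"fingers":1.0},{"x":0,"y":0,"z":0,"turn":0,"fingers":1.0},{"x":0,"y":0,"z":0,"turn":0,"fingers":1.0},{"x":0,"y":0,"z":0,"turn":0,"fingers":1.0},{"x":0,"y":0,"z":0,"turn":0,"fingers":1.0},{"x":0,"y":0,"z":0,"turn":0,"fingers":1.0},{"x":0,"y":0,"z":0,"turn":0,"fingers":1.0},{"x":0,"y":0,"z":0,"turn":0,"fingers":1.0}]'

```text
clock: 5.83
position: [452.0, 349.8, 65.1]
ee_rot: [0.976, -0.217, -0.0, 0.0]
contact_force: [-3.2, -3.8, 8.3]
gripper_width: 14.3
```

Run:
```python
from h import *
from bench import arm
import cv2,pickle
s=arm.read_state()
m=arm.camera_model("wrist"); p,d=arm.get_image("wrist"); cv2.imwrite("pics/w4.png",p[:,:,::-1])
plan(s,[470.9,371.3,63],34);print(s["contact_force"],s["wrist_torque"])
```

```text
pos [452.  349.8  65.1] tool y angle -115.1 zaxis [-0.    -0.001 -1.   ] w 14.3 t 5.8333
tool x [ 0.906 -0.424  0.   ] y [-0.424 -0.906  0.001]
shift cm [ 0.8  -2.75  0.21]
turn 30.90959262994528
[-3.17579551 -3.75112969  8.33462626] [-0.94614826  0.7643852  -0.28579702]
```

View pics/w4.png

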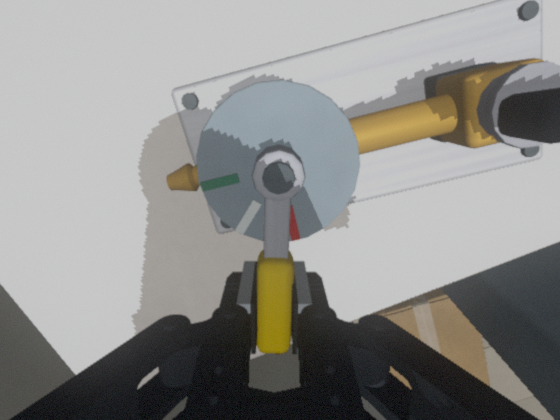

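Emit:
servo_tool --rows '[{"x":0.01,"y":-0.3,"z":0,"turn":3.1,"fingers":1.0},{"x":0.01,"y":-0.3,"z":0,"turn":3.1,"fingers":1.0},{"x":0.01,"y":-0.3,"z":0,"turn":3.1,"fingers":1.0},{"x":0.01,"y":-0.3,"z":0,"turn":3.1,"fingers":1.0},{"x":0.01,"y":-0.3,"z":0,"turn":3.1,"fingers":1.0},{"x":0.01,"y":-0.3,"z":0,"turn":3.1,"fingers":1.0},{"x":0.01,"y":-0.3,"z":0,"turn":3.1,"fingers":1.0},{"x":0.01,"y":-0.3,"z":0,"turn":3.1,"fingers":1.0},{"x":0.01,"y":-0.3,"z":0,"turn":3.1,"fingers":1.0},{"x":0.01,"y":-0.3,"z":0,"turn":3.1,"fingers":1.0}]'

```text
clock: 6.72
position: [471.3, 371.2, 65.1]
ee_rot: [0.882, -0.471, 0.0, 0.002]
contact_force: [-2.6, -6.4, 7.5]
gripper_width: 13.9
```

Emit:
servo_tool --rows '[{"x":0,"y":0,"z":0,"turn":0,"fingers":1.0},{"x":0,"y":0,"z":0,"turn":0,"fingers":1.0},{"x":0,"y":0,"z":0,"turn":0,"fingers":1.0},{"x":0,"y":0,"z":0,"turn":0,"fingers":1.0},{"x":0,"y":0,"z":0,"turn":0,"fingers":1.0}]'

```text
clock: 7.13
position: [471.3, 371.1, 65.1]
ee_rot: [0.882, -0.47, 0.0, 0.001]
contact_force: [-1.4, -5.7, 7.1]
gripper_width: 14.2
```

Run:
```python
from h import *
from bench import arm
import cv2,pickle
s=arm.read_state()
m=arm.camera_model("wrist"); p,d=arm.get_image("wrist"); cv2.imwrite("pics/w5.png",p[:,:,::-1])
plan(s,[470.9,371.3,63],34);print(s["contact_force"],s["wrist_torque"])
```

```text
pos [471.3 371.1  65.1] tool y angle -146.1 zaxis [-0.001 -0.003 -1.   ] w 14.2 t 7.1333
tool x [ 0.557 -0.83   0.002] y [-0.83  -0.557  0.002]
shift cm [-0.04  0.03  0.21]
turn -0.11762012622045859
[-1.39257589 -5.69437109  7.06964943] [-1.50477096  0.5355305  -0.28046631]
```

View pics/w5.png

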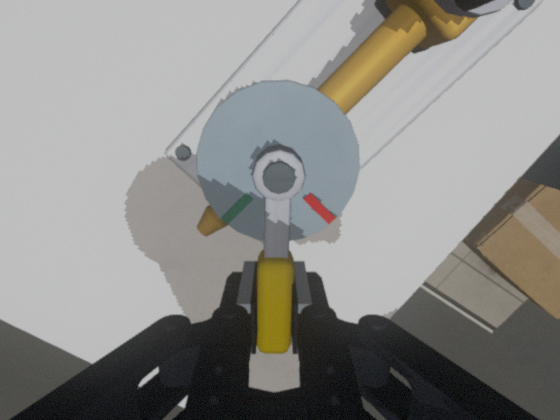

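Emit:
servo_tool --rows '[{"x":0,"y":0,"z":0,"turn":0,"fingers":5.0},{"x":0,"y":0,"z":0,"turn":0,"fingers":5.0},{"x":0,"y":0,"z":0,"turn":0,"fingers":5.0},{"x":0,"y":0,"z":0,"turn":0,"fingers":5.0},{"x":0,"y":0,"z":0,"turn":0,"fingers":5.0},{"x":0,"y":0,"z":-2.5,"turn":0,"fingers":5.0},{"x":0,"y":0,"z":-3.5,"turn":0,"fingers":5.0},{"x":0,"y":0,"z":-3.5,"turn":0,"fingers":5.0},{"x":0,"y":0,"z":-3.0,"turn":0,"fingers":5.0},{"x":0,"y":0,"z":0,"turn":0,"fingers":5.0}]'

```text
clock: 8.02
position: [474.5, 375.8, 196.0]
ee_rot: [0.883, -0.469, 0.002, -0.007]
contact_force: [1.1, 0.0, 1.1]
gripper_width: 50.0
```

Run:
```python
from h import *
from bench import arm
import cv2,pickle
s=arm.read_state()
m=arm.camera_model("wrist"); p,d=arm.get_image("wrist"); cv2.imwrite("pics/w6.png",p[:,:,::-1])
plan(s,[482.7,227.5,180],-16);print(s["joints"].round(2))
```

```text
pos [474.5 375.8 196. ] tool y angle -145.9 zaxis [ 0.01  0.01 -1.  ] w 50.0 t 8.0167
tool x [ 0.56  -0.829 -0.002] y [-0.828 -0.56  -0.014]
shift cm [12.75  7.64  1.46]
turn 50.0520598620985
[ 0.94  0.37 -0.11  0.   -1.08 -0.35]
```

View pics/w6.png

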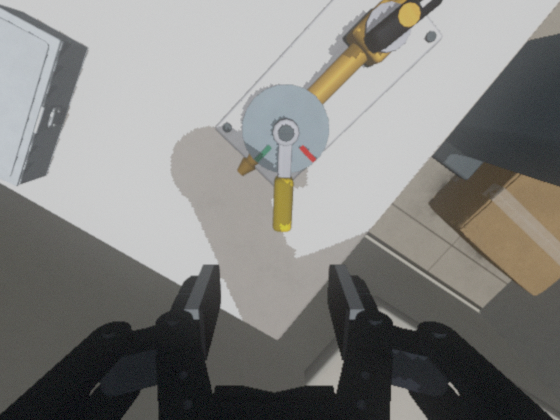

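Emit:
servo_tool --rows '[{"x":3.2,"y":1.9,"z":0,"turn":0,"fingers":5.0},{"x":3.2,"y":1.9,"z":0,"turn":0,"fingers":5.0},{"x":3.2,"y":1.9,"z":0,"turn":0,"fingers":5.0},{"x":3.1,"y":1.9,"z":0,"turn":0,"fingers":5.0},{"x":0,"y":0,"z":0,"turn":7.1,"fingers":5.0},{"x":0,"y":0,"z":0,"turn":7.1,"fingers":5.0},{"x":0,"y":0,"z":0,"turn":7.1,"fingers":5.0},{"x":0,"y":0,"z":0,"turn":7.1,"fingers":5.0},{"x":0,"y":0,"z":0,"turn":7.1,"fingers":5.0},{"x":0,"y":0,"z":0,"turn":7.1,"fingers":5.0}]'

```text
clock: 8.9
position: [478.8, 224.7, 186.9]
ee_rot: [-0.649, 0.76, 0.0, -0.001]
contact_force: [0.1, -0.7, 0.2]
gripper_width: 50.6
```

Emit:
servo_tool --rows '[{"x":0,"y":0,"z":0,"turn":7.1,"fingers":5.0},{"x":0,"y":0,"z":0,"turn":0,"fingers":5.0},{"x":0,"y":0,"z":0,"turn":0,"fingers":5.0}]'

```text
clock: 9.15
position: [479.0, 224.9, 187.3]
ee_rot: [-0.605, 0.796, 0.0, -0.001]
contact_force: [-0.3, 0.4, -1.2]
gripper_width: 50.1
```

Run:
```python
from h import *
from bench import arm
import cv2,pickle
s=arm.read_state()
m=arm.camera_model("wrist"); p,d=arm.get_image("wrist"); cv2.imwrite("pics/w7.png",p[:,:,::-1])
pickle.dump((m,p,d,s),open("w7.pkl","wb"))
plan(s,[482.7,227.5,79],-16);print(s["joints"].round(2))
```

```text
pos [479.  224.9 187.3] tool y angle 164.4 zaxis [-0.002 -0.001 -1.   ] w 50.1 t 9.15
tool x [-0.268 -0.963  0.001] y [-0.963  0.268  0.001]
shift cm [-0.37 -0.3  10.83]
turn 0.4382144610742955
[ 0.75  0.26 -0.29 -0.   -1.02 -1.02]
```

View pics/w7.png

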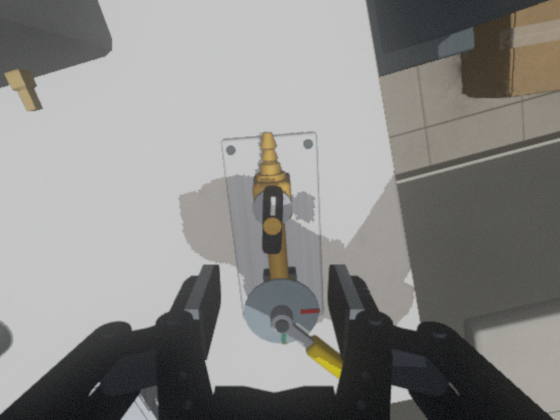

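Emit:
servo_tool --rows '[{"x":-0.4,"y":-0.3,"z":0,"turn":0,"fingers":5.0},{"x":0,"y":0,"z":3.0,"turn":0,"fingers":5.0},{"x":0,"y":0,"z":2.0,"turn":0,"fingers":5.0},{"x":0,"y":0,"z":0,"turn":0,"fingers":5.0},{"x":0,"y":0,"z":0,"turn":0,"fingers":5.0}]'

```text
clock: 9.62
position: [483.4, 228.0, 137.6]
ee_rot: [-0.604, 0.797, -0.0, -0.001]
contact_force: [0.9, 0.8, 0.6]
gripper_width: 49.8
```

Run:
```python
from h import *
from bench import arm
import cv2,pickle
s=arm.read_state()
m=arm.camera_model("wrist"); p,d=arm.get_image("wrist"); cv2.imwrite("pics/w8.png",p[:,:,::-1])
pickle.dump((m,p,d,s),open("w8.pkl","wb"))
plan(s,[482.7,227.5,79],-16)
```

```text
pos [483.4 228.  137.6] tool y angle 164.3 zaxis [-0.002 -0.002 -1.   ] w 49.8 t 9.6167
tool x [-0.27  -0.963  0.002] y [-0.963  0.27   0.001]
shift cm [0.05 0.05 5.87]
turn 0.32989940141203533
```

View pics/w8.png

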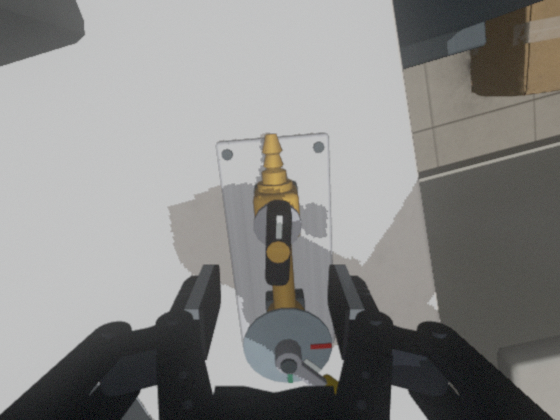

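Emit:
servo_tool --rows '[{"x":0,"y":0,"z":3.0,"turn":0,"fingers":5.0},{"x":0,"y":0,"z":2.8,"turn":0,"fingers":5.0},{"x":0,"y":0,"z":0,"turn":0,"fingers":5.0},{"x":0,"y":0,"z":0,"turn":0,"fingers":5.0}]'

```text
clock: 10.0
position: [483.9, 228.3, 80.9]
ee_rot: [-0.604, 0.797, -0.0, -0.0]
contact_force: [0.5, 0.3, 0.6]
gripper_width: 50.2
```

Emit:
servo_tool --rows '[{"x":0,"y":0,"z":0,"turn":0,"fingers":1.0},{"x":0,"y":0,"z":0,"turn":0,"fingers":1.0},{"x":0,"y":0,"z":0,"turn":0,"fingers":1.0},{"x":0,"y":0,"z":0,"turn":0,"fingers":1.0},{"x":0,"y":0,"z":0,"turn":0,"fingers":1.0},{"x":0,"y":0,"z":0,"turn":0,"fingers":1.0},{"x":0,"y":0,"z":0,"turn":0,"fingers":1.0},{"x":0,"y":0,"z":0,"turn":0,"fingers":1.0}]'

```text
clock: 10.67
position: [481.9, 229.4, 82.4]
ee_rot: [-0.604, 0.797, 0.001, 0.0]
contact_force: [-10.5, 5.3, 9.6]
gripper_width: 12.8
```

Run:
```python
from h import *
from bench import arm
import cv2,pickle
s=arm.read_state()
m=arm.camera_model("wrist"); p,d=arm.get_image("wrist"); cv2.imwrite("pics/w9.png",p[:,:,::-1])
plan(s,[482.7,227.5,79],-16);print(s["contact_force"],s["wrist_torque"],s["joints"].round(2))
```

```text
pos [481.9 229.4  82.4] tool y angle 164.3 zaxis [-0.001  0.002 -1.   ] w 12.8 t 10.6667
tool x [-0.271 -0.962 -0.002] y [-0.962  0.271  0.002]
shift cm [ 0.17 -0.13  0.34]
turn 0.2594304116564672
[-10.48799574   5.34216378   9.57783167] [ 1.37519403  3.02487409 -0.07993372] [ 0.75  0.39 -0.41 -0.   -0.77 -1.02]
```

View pics/w9.png

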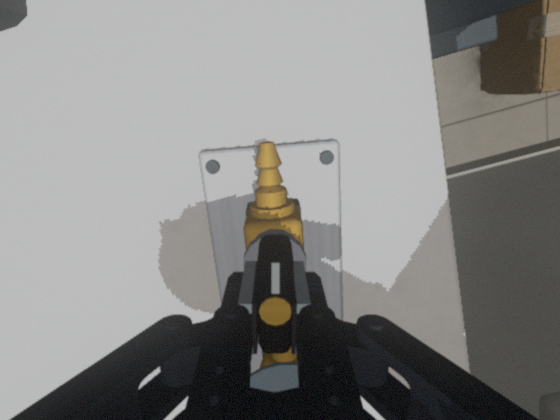

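Emit:
servo_tool --rows '[{"x":0.1,"y":0.2,"z":0,"turn":0,"fingers":1.0},{"x":0,"y":0,"z":0,"turn":5,"fingers":1.0},{"x":0,"y":0,"z":0,"turn":5,"fingers":1.0},{"x":0,"y":0,"z":0,"turn":5,"fingers":1.0},{"x":0,"y":0,"z":0,"turn":5,"fingers":1.0},{"x":0,"y":0,"z":0,"turn":5,"fingers":1.0},{"x":0,"y":0,"z":0,"turn":5,"fingers":1.0},{"x":0,"y":0,"z":0,"turn":0,"fingers":1.0}]'

```text
clock: 11.38
position: [482.7, 228.9, 82.4]
ee_rot: [-0.376, 0.926, 0.0, 0.002]
contact_force: [0.2, 0.9, 5.7]
gripper_width: 13.2
```

Run:
```python
from h import *
from bench import arm
s=arm.read_state()
plan(s,[482.7,227.5,79],79);print(s["contact_force"],s["wrist_torque"],s["joints"].round(2))
```

```text
pos [482.7 228.9  82.4] tool y angle 134.2 zaxis [ 0.004  0.003 -1.   ] w 13.2 t 11.3833
tool x [-0.716 -0.698 -0.005] y [-0.698  0.716 -0.001]
shift cm [ 0.1  -0.1   0.34]
turn 55.23400132688505
[0.19940062 0.89988544 5.7272854 ] [ 0.08138112  0.08828533 -0.06402965] [ 0.75  0.39 -0.41  0.   -0.76 -1.55]
```

Lateral force is near zero. I'll keep turning towards the seat.

Emit:
servo_tool --rows '[{"x":0,"y":0,"z":0,"turn":6,"fingers":1.0},{"x":0,"y":0,"z":0,"turn":6,"fingers":1.0},{"x":0,"y":0,"z":0,"turn":6,"fingers":1.0},{"x":0,"y":0,"z":0,"turn":6,"fingers":1.0},{"x":0,"y":0,"z":0,"turn":6,"fingers":1.0},{"x":0,"y":0,"z":0,"turn":6,"fingers":1.0},{"x":0,"y":0,"z":0,"turn":6,"fingers":1.0},{"x":0,"y":0,"z":0,"turn":6,"fingers":1.0},{"x":0,"y":0,"z":0,"turn":2,"fingers":1.0},{"x":0,"y":0,"z":0,"turn":0,"fingers":1.0}]'

```text
clock: 12.22
position: [483.2, 227.2, 82.4]
ee_rot: [0.049, 0.999, -0.0, 0.002]
contact_force: [4.2, -4.6, 5.7]
gripper_width: 13.1
```

Run:
```python
from h import *
from bench import arm
s=arm.read_state()
plan(s,[482.7,227.5,79],79);print(s["contact_force"],s["wrist_torque"],s["joints"].round(2))
```

```text
pos [483.2 227.2  82.4] tool y angle 84.4 zaxis [ 0.004 -0.    -1.   ] w 13.1 t 12.2167
tool x [-0.995  0.098 -0.004] y [0.098 0.995 0.   ]
shift cm [0.06 0.03 0.34]
turn 5.383850967976059
[ 4.19261628 -4.61090299  5.68717412] [-1.62237099 -1.07884433 -0.08191775] [ 0.74  0.39 -0.41  0.   -0.77 -2.42]
```

Emit:
servo_tool --rows '[{"x":0,"y":0,"z":0,"turn":2,"fingers":1.0},{"x":0,"y":0,"z":0,"turn":2,"fingers":1.0},{"x":0,"y":0,"z":0,"turn":0,"fingers":1.0}]'

```text
clock: 12.47
position: [483.2, 227.0, 82.4]
ee_rot: [0.084, 0.996, -0.0, 0.002]
contact_force: [4.2, -6.2, 6.0]
gripper_width: 13.2
```

Run:
```python
from h import *
from bench import arm
s=arm.read_state()
plan(s,[482.7,227.5,79],79);print(s["contact_force"],s["wrist_torque"],s["joints"].round(3))
```

```text
pos [483.2 227.   82.4] tool y angle 80.4 zaxis [ 0.004 -0.    -1.   ] w 13.2 t 12.4667
tool x [-0.986  0.167 -0.004] y [0.167 0.986 0.   ]
shift cm [0.05 0.04 0.34]
turn 1.3895073002099565
[ 4.24541768 -6.21613428  6.02650055] [-1.72574372 -1.08600837  0.01825727] [ 0.745  0.39  -0.413  0.004 -0.766 -2.486]
```

Emit:
servo_tool --rows '[{"x":0,"y":0,"z":0,"turn":2,"fingers":1.0},{"x":0,"y":0,"z":0,"turn":1,"fingers":1.0},{"x":0,"y":0,"z":0,"turn":0,"fingers":1.0}]'

```text
clock: 12.72
position: [483.1, 226.9, 82.5]
ee_rot: [0.108, 0.994, -0.0, 0.002]
contact_force: [4.3, -5.8, 6.4]
gripper_width: 13.2
```

Run:
```python
from h import *
from bench import arm
import cv2
s=arm.read_state()
plan(s,[482.7,227.5,79],79);print(s["contact_force"],s["wrist_torque"],s["joints"].round(3))
p,d=arm.get_image("wrist"); cv2.imwrite("pics/w10.png",p[:,:,::-1])
```

```text
pos [483.1 226.9  82.5] tool y angle 77.6 zaxis [ 0.004 -0.001 -1.   ] w 13.2 t 12.7167
tool x [-0.977  0.214 -0.004] y [ 0.214  0.977 -0.   ]
shift cm [0.06 0.05 0.35]
turn -1.37973590257009
[ 4.29830172 -5.77459967  6.44847336] [-1.74658341 -1.02812119  0.70639698] [ 0.745  0.39  -0.413  0.005 -0.766 -2.536]
```

View pics/w10.png

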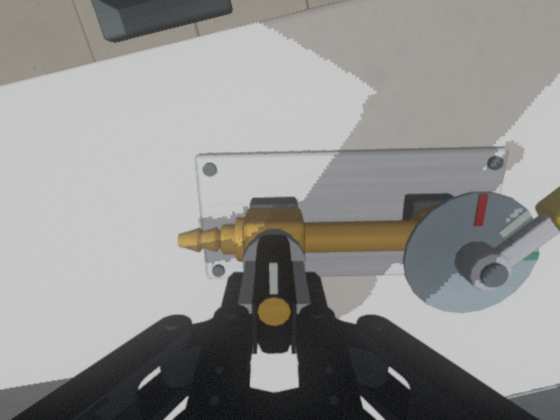

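Emit:
servo_tool --rows '[{"x":0,"y":0,"z":0,"turn":0,"fingers":1.0},{"x":0,"y":0,"z":0,"turn":0,"fingers":1.0},{"x":0,"y":0,"z":0,"turn":0,"fingers":1.0},{"x":0,"y":0,"z":0,"turn":-5,"fingers":1.0},{"x":0,"y":0,"z":0,"turn":-6,"fingers":1.0},{"x":0,"y":0,"z":0,"turn":-6,"fingers":1.0},{"x":0,"y":0,"z":0,"turn":-6,"fingers":1.0},{"x":0,"y":0,"z":0,"turn":-6,"fingers":1.0},{"x":0,"y":0,"z":0,"turn":-6,"fingers":1.0},{"x":0,"y":0,"z":0,"turn":-6,"fingers":1.0}]'

```text
clock: 13.6
position: [483.1, 228.4, 82.5]
ee_rot: [-0.248, 0.969, 0.0, 0.002]
contact_force: [1.3, 0.2, 5.3]
gripper_width: 13.1
```

Emit:
servo_tool --rows '[{"x":0,"y":0,"z":0,"turn":-6,"fingers":1.0},{"x":0,"y":0,"z":0,"turn":-6,"fingers":1.0},{"x":0,"y":0,"z":0,"turn":-6,"fingers":1.0},{"x":0,"y":0,"z":0,"turn":-6,"fingers":1.0},{"x":0,"y":0,"z":0,"turn":-6,"fingers":1.0},{"x":0,"y":0,"z":0,"turn":-6,"fingers":1.0},{"x":0,"y":0,"z":0,"turn":-6,"fingers":1.0},{"x":0,"y":0,"z":0,"turn":-6,"fingers":1.0},{"x":0,"y":0,"z":0,"turn":-3,"fingers":1.0},{"x":0,"y":0,"z":0,"turn":0,"fingers":1.0}]'

```text
clock: 14.43
position: [481.6, 229.5, 82.4]
ee_rot: [-0.64, 0.769, 0.001, 0.002]
contact_force: [-5.5, 4.1, 8.3]
gripper_width: 13.1
```

Emit:
servo_tool --rows '[{"x":0,"y":0,"z":0,"turn":0,"fingers":1.0},{"x":0,"y":0,"z":0,"turn":0,"fingers":1.0},{"x":0,"y":0,"z":0,"turn":0,"fingers":1.0},{"x":0,"y":0,"z":0,"turn":0,"fingers":1.0}]'

```text
clock: 14.77
position: [481.6, 229.5, 82.4]
ee_rot: [-0.639, 0.769, 0.001, 0.002]
contact_force: [-5.4, 4.4, 8.1]
gripper_width: 12.7
```

Run:
```python
from h import *
from bench import arm
import cv2
s=arm.read_state()
plan(s,[482.7,227.5,79],169.5);print(s["contact_force"],s["wrist_torque"],s["joints"].round(3))
p,d=arm.get_image("wrist"); cv2.imwrite("pics/w11.png",p[:,:,::-1])
p,d=arm.get_image("top"); cv2.imwrite("pics/t2.png",cv2.resize(p[200:300,90:230,::-1],None,fx=5.5,fy=5.5,interpolation=cv2.INTER_CUBIC))
```

```text
pos [481.6 229.5  82.4] tool y angle 169.5 zaxis [ 0.002  0.003 -1.   ] w 12.7 t 14.7667
tool x [-0.183 -0.983 -0.004] y [-0.983  0.183 -0.002]
shift cm [ 0.18 -0.15  0.34]
turn -0.0439888588730355
[-5.44859687  4.44400877  8.14851582] [1.2403532  1.57588687 0.03586989] [ 0.749  0.389 -0.412 -0.001 -0.766 -0.932]
```

View pics/w11.png

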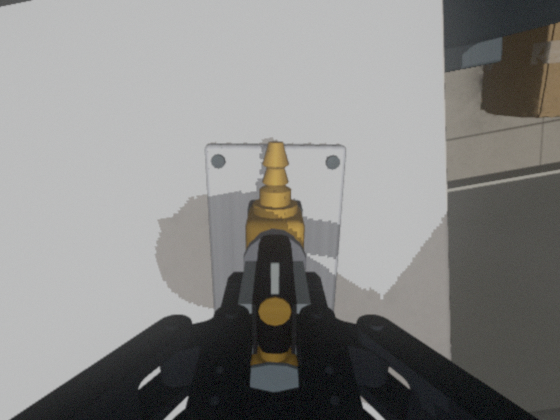

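View pics/t2.png

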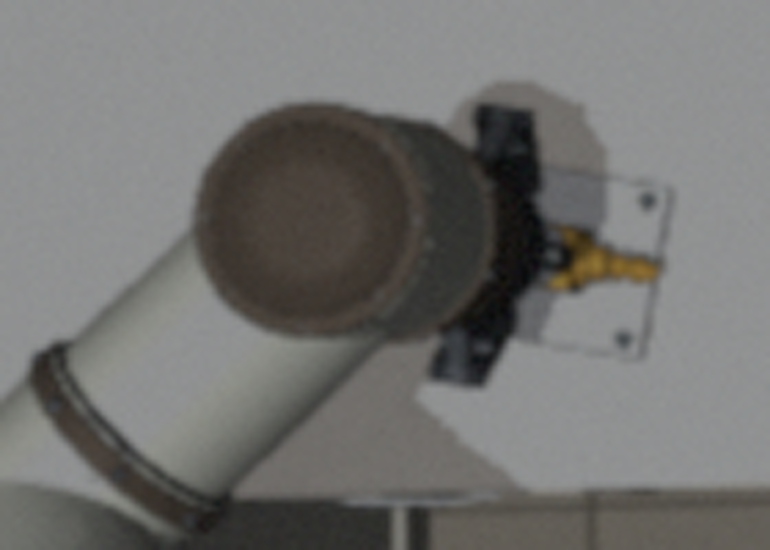

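Run:
```python
from bench import arm
print(arm.job_done()); s=arm.read_state(); print(s["clock"],s["gripper_width"],s["position"],s["contact_force"])
```

```text
the job is handed in; nothing more can be done
None
the job is handed in; nothing more can be done
```

I set the lever to half open, seated the thumbscrew, and backed it off a quarter turn. The job was handed in at about 15 s with the gripper still holding the thumbscrew.

- **Lever:** I gripped the sleeve and swung it about 31° clockwise, from roughly 14° to about 45°. The wrist picture after release shows it over the white mark. A rough reading taken later, at the seat, also puts it midway between the red and green marks.
- **Thumbscrew:** I turned it clockwise until the wrist torque jumped from about 0.08 to 0.7 N m, which I took as the seat, at a tool angle of about 79–80°. I then backed it off to 169.5°, about 90° from the seat. The last wrist picture shows the bar in line with the pipe, with the white stripe towards the barb.
- **Grip at hand-in:** the finger opening was 12.7 mm. By my axis estimate the grasp point was about 2 mm from the screw's axis, and the side force on the tool was about 7 N. The pinch force on the bar is not in the readings.

**Not checked:** the arm hid the lever from the top camera at the end, so I have no final picture of it. I took no picture of the bystanders after the moves. The arm did not go down near them, and the contact forces stayed small.

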